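# Clamp a tube offcut in the cam-lever welding jig

## Robot

A 6-joint arm with a two-finger parallel gripper is mounted at the origin on the work surface; the furniture and walls round the work are solid. World frame = base frame: x ahead of the robot, y to its left, z up, the work surface at z = 0. Lengths are in m, angles in rad, forces in N, time in s.
With the tool pointing down it reaches from about 0.325 to 0.9 m from the base axis. Payload 6.1 kg.
Tool frame: the origin (TCP) lies at the very end of the fingers, on their centre line; the grasp point (between the pads) lies grip_point_offset behind it (grip_point_offset is the distance from the TCP to the grasp point, in m); z points along the fingers, y is the line along which they close (so a half turn about z gives the same grasp; the last joint's range is limited). The gripper opens to 85 mm and grips with 20 to 120 N. Pads are 22 mm wide; open, the fingers measure 114 mm over their backs; the gripper's body (76 mm by 85 mm) begins 54 mm behind the grasp point. The pads swing forward as they close: fully open they stand 13 mm farther back than shut.
Start: joints at [-1.275, 0.22, 1.526, -0, 1.395, -0.126], TCP at [0.256, -0.57, 0.231] pointing down, gripper open.
Joint ranges: [-2.98, 2.98], [-0.91, 2.08], [0.09, 2.57], [-1.24, 4.39], [0.2, 2.65], [-2.68, 2.68]. Speed limits (rad/s): [2.57, 2.57, 3.01, 3.14, 3.14, 3.14].

## Interface

Orientations are given as a rotation vector (axis times angle).
In Python, from bench import move_pose, servo_line, goto_joints, move_gripper, pause, solve_ik, snapshot, camera_model, Unreachable, sign_off, spot_in, get_time_s, get_joint_pos, get_dq, get_tau, get_eef_pos, get_tcp_rot, get_contact_force, get_wrist_torque, get_opening, grip_point_offset gives the robot as it stands. Calls block until the motion is done:
- move_pose(position, orientation): joint-space move of the TCP to a pose.
- servo_line(position, velocity=0.15, orientation=None, contact_N=None): straight line of the TCP; orientation=None keeps the orientation; velocity is the mean speed in m/s. With contact_N (N) it stops when the force on the tool has changed by that much, and returns True; else False.
- goto_joints(angles): joint-space move.
- move_gripper(opening, newtons=None): opening from 0.0 (shut) to 1.0 (fully open); newtons is the grip in N (None keeps the last); returns when the fingers have stopped.
- pause(seconds).
- solve_ik(position, orientation): joint angles nearest the present ones, or None.
- snapshot(name): name is "scene" or "side" or "wrist"; returns the picture (384x512x3 uint8, red, green, blue); there is no depth.
- camera_model(name): a dict with "fov_y" (degrees; the focal length in pixels is half the picture's height over the tangent of half this angle, whatever the lens; pixels are square), "cx", "cy" (the principal point, pixels), "dist_coeffs" ([k1, k2, p1, p2, k3] as OpenCV has them; the pictures are not rectified), "world_to_cam" (4x4, takes a point from world to camera coordinates). Camera axes: x right, y down, z forward; pixel columns grow to the right and rows downward; lengths in m; the calibration is good to about 2 mm. A picture is of the moment at which its call begins: read the wrist's pose just before it. camera_model takes no time and is no camera call; for the wrist camera it gives the pose at the moment of the call.
A pose or a line that the arm cannot do raises Unreachable and nothing moves.
- sign_off(): hands the job in, once; it reports no verdict.
Trained networks look in the newest picture that a camera, given by its name, has taken for a name from the list of things; names that differ only in an ending like _2 or _b are one class to them, and where a whole thing is asked for, a point or a joint stands for the part that bears it (a point fixed in the world has none). Each returns a list of dicts, best first, with "conf" (0 to 1); they miss things now and then, are a little off and sometimes report something else, mostly with a low value. They report only what shows in the picture. A call takes as long as a camera call.
- spot_in(camera, target): "box" ([left, top, width, height] as shares, 0 to 1, of the picture: columns of its width, rows of its height, round what is visible of it).
Readings, each from a call of its own:
- get_time_s(): time.
- get_joint_pos(): joint angles.
- get_dq(): joint speeds.
- get_tau(): joint torques, N m.
- get_eef_pos(): TCP position.
- get_tcp_rot(): TCP orientation.
- get_contact_force(): force on the tool from outside, world axes, zero at the start.
- get_wrist_torque(): the same for the moment, N m.
- get_opening(): opening from 0.0 (shut) to 1.0 (fully open).
Only numpy, scipy, OpenCV 4.12 (cv2) and the standard library are available. Lean on these libraries where they do the work, as an engineer would, in place of code of your own. Each camera call takes 0.05 s, during which the arm holds its last target. There are 200 camera calls.

## Task

Lay the 40 mm square tube offcut in the nest of the welding jig and slide it gently up against the end stop. Then swing the cam lever round, by feel and without forcing it, until it snaps over centre and stays clamped on the tube. Leave the other loose offcuts and the nut where they lie.

Things in the scene. Friction and masses are not known exactly. Their poses are not given: they have to be found in the camera images.
- work_center (a point): centre of the loose square tube offcut to clamp: 40 x 40 mm section, 110 mm long, about 0.28 kg, lying on the bench (centre 20 mm up). The thicker of the two square tubes that lie side by side. Its y axis runs along the tube, z up. Grip it across its 40 mm width by the top half only: jig parts stand up to 14 mm over the nest floor beside the nest.
- jig: the steel jig, bolted to the bench: base plate 150 x 216 x 10 mm (x -75 to 75 mm, y -166 to 50 mm in this frame). Origin on the bench under the nest's centre; x along the nest toward the end stop, +y toward the fence, z up. Nest floor: 10 mm up. A 30 mm wide sprung pad, 13 mm high over the floor, comes from -y; with the lever open its face waits at y -48 to -31 mm.
- nest (a point): where the tube's centre ends up when it lies on the nest floor, against fence and end stop: jig (0, 0, 30) mm; x axis along the nest toward the end stop
- end_stop: the block at the +x end of the nest, 30 mm wide, 22 mm high over the nest floor; its face stands 55 mm from the nest centre. Pushing the tube on it with more than 25 N shifts its setting.
- cam_pivot (a point): a point on the vertical pivot axis of the cam and its lever: jig (0, -120, 64) mm
- lever_grip (a point): mid-height of the upright round grip on the lever's end: 16 mm diameter, middle 64 mm over the bench, free from 39 to 89 mm, 88 mm from the pivot axis; below it a flat bar. Open, the lever points roughly to jig -y. Closed, it points within 0.3 rad of jig -x: how the lever is indexed on the cam differs each time and cannot be seen. Closing takes 1.1 to 1.85 rad.
- lever: the cam lever; origin on the pivot axis. It closes clockwise seen from above. With a tube in the nest it runs almost free, stiffens over the last 0.4 rad before centre (to about 8 N at the grip), then snaps by itself the last 0.12 rad to its stop. Short of centre it springs back when let go. More than 30 N bends it.
- work_tube: the tube of work_center; origin at the centre of its underside
- small_tube: bystander: loose square tube offcut 25 x 90 x 25 mm, beside the work tube
- angle_iron: bystander: loose angle iron offcut 30 x 130 x 30 mm, lying farther back
- big_nut: bystander: hex nut 42 x 36 x 18 mm
- fence: the two low fence blocks of the nest, 14 mm high over its floor, faces at jig y = +20 mm, at x -58 to -22 and 12 to 48 mm; origin in the plane of the faces, on the nest floor. The pad pushes the tube square against them, with 60 to 100 N once clamped. Open, the nest leaves a tube 11 to 27 mm of play across.

How it is judged:
On the way, in this order (a step that is already met when the one before it is completed fails the run):
1. the tube lies in the nest against the end stop, not yet clamped (x of work_center in the frame of jig between -0.0025 and 0.0025 m and y of work_center in the frame of jig between -0.02 and 0.003 m and z of work_center in the frame of jig below 0.033 m and contact force between fence and work_tube below 15 N), for 0.2 s.
2. the cam presses the tube on the fence (contact force between fence and work_tube above 20 N), for 0.2 s.
At the end, for the whole second after the job is handed in: With the robot clear, the cam clamps the tube on the fence with more than 20 N, and the tube lies flat in the nest against the fence and the end stop: centre within 3 mm of its place, along the nest within 0.05 rad; tube and lever at rest (contact force between fence and work_tube above 20 N and x of work_center in the frame of jig between -0.003 and 0.003 m and y of work_center in the frame of jig between -0.003 and 0.003 m and z of work_center in the frame of jig below 0.033 m and angle between the y axis of work_center and the x axis of jig, either way round below 0.05 rad and angle between work_center's own z axis and vertical below 0.05 rad and linear speed of work_tube below 0.02 m/s and angular speed of lever below 0.1 rad/s); the robot touches nothing.
It fails at once if the lever is forced (over 30 N) (contact force between any of the fingers, the arm and lever above 30 N).
It fails at once if the tube is rammed into the end stop (over 25 N) (contact force between work_tube and end_stop above 25 N).
It fails at once if a bystander is moved more than 20 mm (distance of any of small_tube, angle_iron, big_nut from where it was at the start of the episode above 0.02 m).
It also fails if it takes over 58 s, if anything falls off the work surface, if the arm or the gripper's body presses on something with over 40 N, if the wrist force passes 120 N, or if a joint passes its speed limit or range.

## Working session

There is one attempt and no reset: what is moved stays moved. The work goes in short steps, each a Python script; the robot and the scene stay as the last script left them, time stands still between calls to the robot, and variables do not carry over. Pictures are saved under pics/ and viewed, on a budget of 10 in all, crops included, one or two more only if the job needs it, and the job is handed in when it is done.

```bash
ls; mkdir -p pics
cat > h.py <<'E'
import numpy as np, cv2
from bench import *
from scipy.spatial.transform import Rotation as R
def K(m,h=384):
    f=h/2/np.tan(np.radians(m["fov_y"])/2); return np.array([[f,0,m["cx"]],[0,f,m["cy"]],[0,0,1.]])
def px2w(m,uv,z):
    "pixels -> world points at height z"
    p=cv2.undistortPoints(np.array(uv,float).reshape(-1,1,2),K(m),np.array(m["dist_coeffs"],float)).reshape(-1,2)
    T=np.linalg.inv(np.array(m["world_to_cam"])); d=np.c_[p,np.ones(len(p))]@T[:3,:3].T; o=T[:3,3]
    return o+d*((z-o[2])/d[:,2])[:,None]
def w2px(m,P):
    T=np.array(m["world_to_cam"]); rv=cv2.Rodrigues(T[:3,:3])[0]
    return cv2.projectPoints(np.array(P,float).reshape(-1,1,3),rv,T[:3,3],K(m),np.array(m["dist_coeffs"],float))[0].reshape(-1,2)
def save(im,n): cv2.imwrite(f"pics/{n}.png",cv2.resize(im[:,:,::-1],(800,600),interpolation=cv2.INTER_CUBIC))
E
python3 - <<'E'
from h import *
for c in ["scene","side"]:
    im=snapshot(c); save(im,c); m=camera_model(c); print(c,np.round(np.linalg.inv(m["world_to_cam"])[:3,[2,3]].T,3),m["fov_y"])
    for t in ["work_tube","small_tube","jig","lever","lever_grip","end_stop","fence","angle_iron","big_nut"]:
        print(t,[(np.round(np.array(d["box"])*[512,384,512,384]).tolist(),round(d["conf"],2)) for d in spot_in(c,t)[:2]])
print(grip_point_offset, get_time_s(), get_tcp_rot(), get_contact_force())
E
```

```text
pics
scene [[ 0.26   0.589 -0.765]
 [ 0.372 -0.547  0.716]] 55.86674468212461
work_tube [([271.0, 201.0, 49.0, 43.0], 0.69), ([246.0, 140.0, 35.0, 39.0], 0.48)]
small_tube [([298.0, 245.0, 40.0, 27.0], 0.97)]
jig [([187.0, 144.0, 96.0, 71.0], 0.55)]
lever [([246.0, 143.0, 34.0, 37.0], 0.83)]
lever_grip [([190.0, 173.0, 11.0, 37.0], 0.43)]
end_stop [([196.0, 163.0, 12.0, 11.0], 0.59), ([190.0, 168.0, 8.0, 40.0], 0.18)]
fence [([190.0, 170.0, 12.0, 38.0], 0.67)]
angle_iron [([335.0, 198.0, 34.0, 50.0], 0.82), ([182.0, 143.0, 100.0, 71.0], 0.6)]
big_nut [([297.0, 185.0, 16.0, 19.0], 0.63)]
side [[ 0.052  0.774 -0.631]
 [ 0.566 -0.704  0.617]] 57.72807031798666
work_tube [([248.0, 222.0, 50.0, 25.0], 0.84)]
small_tube [([255.0, 258.0, 45.0, 21.0], 0.83)]
jig [([184.0, 163.0, 102.0, 47.0], 0.56)]
lever [([246.0, 161.0, 43.0, 29.0], 0.61)]
lever_grip [([251.0, 165.0, 39.0, 24.0], 0.67)]
end_stop [([213.0, 166.0, 11.0, 8.0], 0.42), ([251.0, 164.0, 40.0, 25.0], 0.28)]
fence [([195.0, 171.0, 14.0, 29.0], 0.53)]
angle_iron [([323.0, 226.0, 16.0, 46.0], 0.57)]
big_nut [([288.0, 211.0, 17.0, 10.0], 0.47)]
0.0187 1.0 [-3.07196911e+00 -6.57623008e-01 -7.02043799e-05] [-0.58118415  0.3573804  -0.82921643]
```

Run:
```python
import cv2
a=cv2.resize(cv2.imread("pics/scene.png"),(512,384),interpolation=cv2.INTER_AREA)
from h import *
im=snapshot("scene")[130:280,175:375]; save(im,"scene_crop")   # 4x
im=snapshot("side")[140:290,170:370]; save(im,"side_crop")
```

```text
(no output)
```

View pics/scene_crop.png

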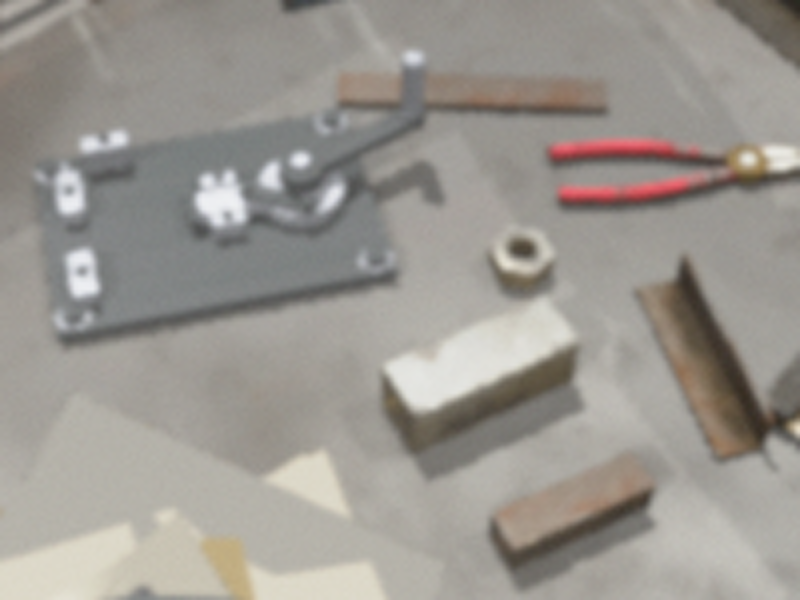

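View pics/side_crop.png

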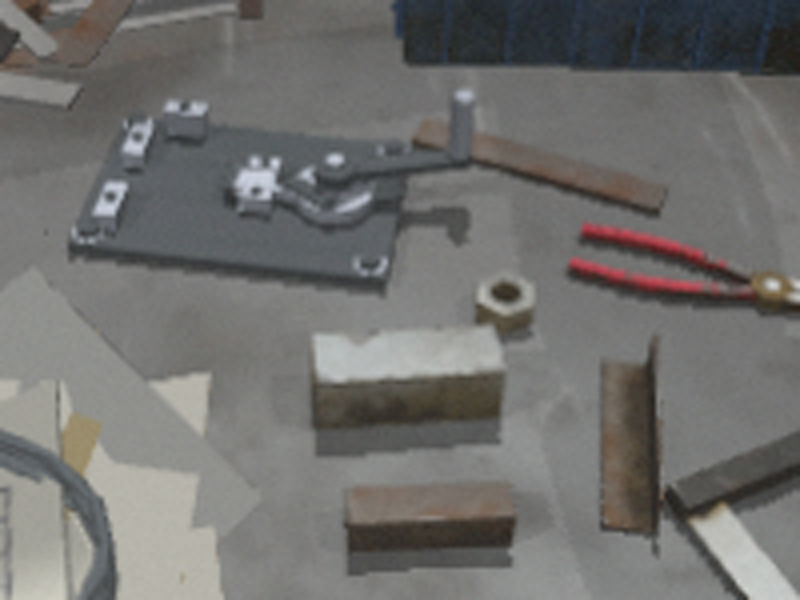

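Scene: plate's top corners at crop (38,163), (62,333), (395,270), (345,110). The end stop is at (105,140), fences at (70,190) and (83,270), and the grip top at (413,58). The work tube's top face is (384,368)-(545,300)-(578,343)-(417,412). The side view agrees: tube top is (313,335)-(497,330)-(505,373)-(313,380), grip top (463,95).

```bash
cat >> h.py <<'E'
from scipy.optimize import least_squares
def fitpose(obs,x0):
    "obs: list of (cam model, local pts Nx3, px Nx2); fit x,y,yaw"
    def P(p,l): c,s=np.cos(p[2]),np.sin(p[2]); l=np.array(l,float); return np.c_[p[0]+c*l[:,0]-s*l[:,1],p[1]+s*l[:,0]+c*l[:,1],l[:,2]]
    f=lambda p:np.concatenate([(w2px(m,P(p,l))-u).ravel() for m,l,u in obs])
    r=least_squares(f,x0,loss="soft_l1"); return r.x,f(r.x).reshape(-1,2)
E
python3 - <<'E'
from h import *
ms,md=camera_model("scene"),camera_model("side")
S=lambda u:(np.array(u,float)+.5)/4-.5+[175,130]
D=lambda u:(np.array(u,float)+.5)/4-.5+[170,140]
c=np.array([[75,50,10],[-75,50,10],[-75,-166,10],[75,-166,10]])/1e3
us=S([[38,163],[62,333],[395,270],[345,110]]); w=px2w(ms,us,.01); print(w)
ud=D([[127,118],[72,245],[388,280]]); 
p,r=fitpose([(ms,c,us),(md,c[:3],ud)],[.3,-.2,0]+0*w[0]); 
for y0 in np.arange(-3,3.1,1):
    q,rr=fitpose([(ms,c,us),(md,c[:3],ud)],[*w.mean(0)[:2],y0])
    if abs(rr).sum()<abs(r).sum(): p,r=q,rr
print("jig",p,r.round(1).tolist())
h=np.array([[20,55],[-20,55],[-20,-55],[20,-55]])/1e3; t=np.c_[h,0*h[:,0]+.04]
us=S([[384,368],[545,300],[578,343],[417,412]]);ud=D([[313,335],[497,330],[505,373],[313,380]])
w=px2w(ms,us,.04);print(w,px2w(md,ud,.04)); 
best=None
for y0 in np.arange(-3,3.1,1):
    q,rr=fitpose([(ms,t,us),(md,t,ud)],[*w.mean(0)[:2],y0])
    if best is None or abs(rr).sum()<best[0]: best=abs(rr).sum(),q,rr
print("tube",best[1],best[2].round(1).tolist())
# grip top z=.089
print("grip",px2w(ms,S([[413,58]]),.089),px2w(md,D([[463,95]]),.089))
E
```

```text
[[ 0.45491728  0.15844142  0.01      ]
 [ 0.42639995  0.01315018  0.01      ]
 [ 0.63226856 -0.02892396  0.01      ]
 [ 0.66366199  0.11545786  0.01      ]]
jig [ 0.48732255  0.0748115  -4.907498  ] [[-0.7, 0.3], [-0.8, 1.0], [1.6, 0.1], [0.2, -0.3], [0.7, -0.8], [-0.5, -0.6], [0.5, -0.3]]
[[ 0.58388892 -0.11353054  0.04      ]
 [ 0.6915695  -0.10968388  0.04      ]
 [ 0.69312419 -0.14545701  0.04      ]
 [ 0.58755272 -0.14854982  0.04      ]] [[ 0.58315589 -0.11251994  0.04      ]
 [ 0.69291765 -0.11153382  0.04      ]
 [ 0.69296861 -0.14716921  0.04      ]
 [ 0.58212873 -0.1492506   0.04      ]]
tube [ 0.63820305 -0.12918381 -1.58615555] [[49.4, -4.8], [0.8, -0.2], [-49.6, 4.6], [-1.9, 0.7], [48.1, 10.4], [0.2, -0.4], [-47.9, -10.7], [0.3, -0.3]]
grip [[0.6899269 0.065716  0.089    ]] [[0.68862534 0.06415238 0.089     ]]
```

Jig yaw comes to about 1.376, pivot about (0.605, 0.052). The grip is about 85 mm from it, which fits. The tube fit's corner order was swapped, but its raw corners are consistent. I'll refine with the wrist camera.

```bash
cat >> h.py <<'E'
def ori(yaw): return (R.from_euler("z",yaw)*R.from_euler("x",np.pi)).as_rotvec()
E
python3 - <<'E'
from h import *
ms=camera_model("scene");S=lambda u:(np.array(u,float)+.5)/4-.5+[175,130]
print("small",px2w(ms,S([[492,520],[640,455],[655,483],[515,552]]),.025).round(3).tolist())
print("nut",px2w(ms,S([[522,250]]),.018))
for y in (.02,.02-np.pi,.02+np.pi): print(y,solve_ik([.638,-.13,.1],ori(y)))
for y in (1.376,1.376-np.pi): print(y,solve_ik([.487,.075,.1],ori(y)))
for n,p,y in (("w1",[.60,-.13,.30],.02),("w2",[.50,.07,.33],1.376)):
    move_pose(p,ori(y)); pause(.3); m=camera_model(n and "wrist"); im=snapshot("wrist"); save(im,n)
    np.save(n,m,allow_pickle=True); cv2.imwrite(n+"_raw.png",im[:,:,::-1])
    T=np.linalg.inv(m["world_to_cam"]); print(n,T[:3,2:].T.round(3).tolist(),m["fov_y"],m["dist_coeffs"])
print(get_time_s())
E
```

```text
small [[0.598, -0.22, 0.025], [0.692, -0.219, 0.025], [0.69, -0.237, 0.025], [0.6, -0.242, 0.025]]
nut [[ 0.70877437 -0.05431468  0.018     ]]
0.02 [-3.22022097e-01  3.98294689e-01  1.56226957e+00 -4.44089210e-16
  1.18102839e+00  1.22877423e+00]
-3.121592653589793 [-0.3220221   0.39829469  1.56226957  0.          1.18102839 -1.91281842]
3.161592653589793 [-0.3220221   0.39829469  1.56226957  0.          1.18102839 -1.91281842]
1.376 [-0.00739648  0.04345656  1.98372436  0.          1.11441174  0.18739985]
-1.7655926535897932 None
w1 [[-0.307, -0.006, -0.952], [0.68, -0.13, 0.443]] 63.140107527144984 [0.02030932 0.         0.         0.         0.        ]
w2 [[-0.06, -0.302, -0.952], [0.517, 0.146, 0.473]] 63.140107527144984 [0.02030932 0.         0.         0.         0.        ]
4.7917
```

View pics/w1.png

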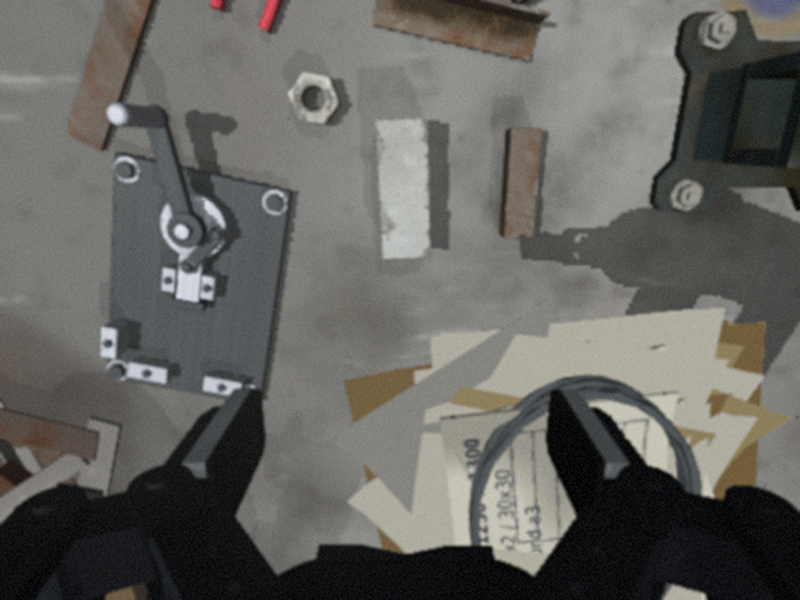

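View pics/w2.png

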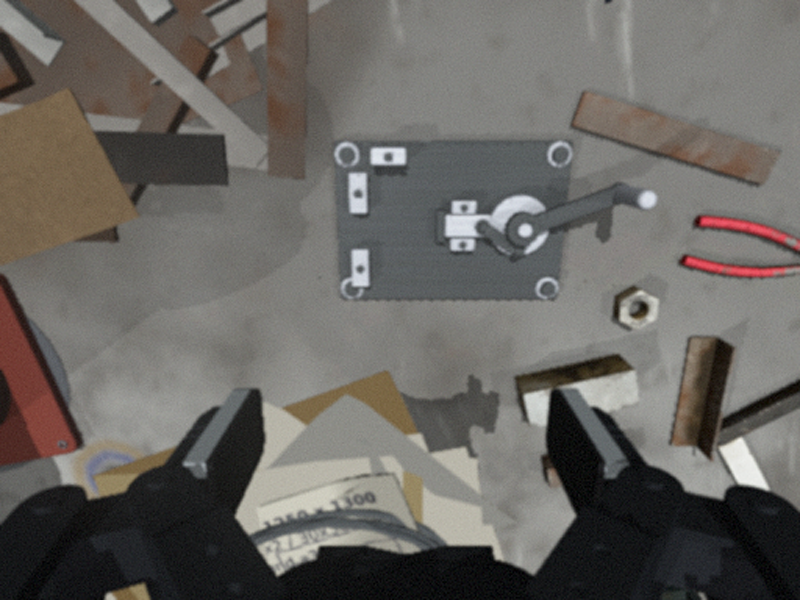

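w1 shows the tube's top corners at (376,121), (427,119), (428,257), (382,259). In w2 the plate corners are (338,141), (572,141), (562,300), (338,300). The fence faces are near column 368, the stop's face at row 165, and the grip top at (648,199).

Run:
```python
from h import *
ms,md=camera_model("scene"),camera_model("side")
S=lambda u:(np.array(u,float)+.5)/4-.5+[175,130]
D=lambda u:(np.array(u,float)+.5)/4-.5+[170,140]
W=lambda u:(np.array(u,float)+.5)/1.5625-.5
m1,m2=[np.load(n+".npy",allow_pickle=True).item() for n in("w1","w2")]
c=np.array([[75,50,10],[-75,50,10],[-75,-166,10],[75,-166,10]])/1e3
f=np.array([[48,20,24],[12,20,24],[-22,20,24],[-58,20,24],[55,0,32]])/1e3
fu=W([[368,174],[368,213],[370,250],[370,287],[388,165]])
o2=(m2,np.r_[c,f],np.r_[W([[338,141],[338,300],[562,300],[572,141]]),fu]); o1=(m1,c[[3,2]],W([[118,153],[293,190]]))
os=[(ms,c,S([[38,163],[62,333],[395,270],[345,110]])),(md,c[:3],D([[127,118],[72,245],[388,280]]))]
for o in ([o2],[o2,o1],[o2,o1]+os):
    p,r=fitpose(o,[.487,.075,1.376]); print("jig",p.round(4),(r*1).round(1).tolist())
t=np.array([[-20,-55,40],[20,-55,40],[20,55,40],[-20,55,40]])/1e3  # yaw: local y = along world -x ~ yaw pi/2
# order: near-left (low x, high y) ...
ot=[(m1,t,W([[428,257],[382,259],[376,121],[427,119]])[[1,0,3,2]]),(ms,t,S([[384,368],[417,412],[578,343],[545,300]])),(md,t,D([[313,335],[313,380],[505,373],[497,330]]))]
for o in (ot[:1],ot): p,r=fitpose(o,[.638,-.13,-1.57]); print("tube",p.round(4),r.round(1).tolist())
print("w1 tube raw",px2w(m1,ot[0][2],.04).round(4).tolist())
print("grip",px2w(m2,W([[648,199]]),.089),px2w(m1,W([[118,114]]),.089))
print("pivot top",px2w(m2,W([[524,231]]),.06))
```

```text
jig [0.4883 0.0738 1.3742] [[-2.2, 0.1], [2.1, -0.4], [-2.5, -0.3], [1.7, -0.0], [-0.4, -0.5], [0.2, 0.5], [-0.5, 0.2], [-0.0, 0.1], [0.9, 0.3]]
jig [0.488  0.0736 1.3714] [[-2.2, 0.1], [1.8, -0.3], [-2.8, 0.2], [1.6, 0.5], [-0.4, -0.4], [0.1, 0.6], [-0.7, 0.3], [-0.3, 0.2], [0.9, 0.5], [-1.8, -1.7], [-0.3, 0.3]]
jig [0.4879 0.0737 1.3724] [[-2.4, 0.1], [1.7, -0.3], [-2.9, 0.0], [1.5, 0.3], [-0.6, -0.5], [-0.0, 0.6], [-0.8, 0.3], [-0.3, 0.2], [0.7, 0.4], [-2.0, -1.6], [-0.5, 0.3], [-0.3, 0.5], [-0.5, 1.3], [1.9, 0.5], [0.7, 0.0], [0.9, -0.6], [-0.4, -0.4], [0.6, 0.1]]
tube [ 0.6394 -0.1292 -1.5243] [[-0.3, 0.0], [0.5, 0.5], [0.1, -0.0], [-0.3, -0.4]]
tube [ 0.6392 -0.1292 -1.5279] [[-0.4, 0.2], [0.4, 0.8], [0.3, 0.2], [-0.1, -0.2], [-0.6, -0.5], [-0.4, 1.4], [1.0, 0.2], [0.0, -1.1], [0.1, -0.3], [1.3, 0.7], [0.8, -0.1], [-0.1, -1.4]]
w1 tube raw [[0.5836, -0.1122, 0.04], [0.5861, -0.151, 0.04], [0.6953, -0.1464, 0.04], [0.693, -0.107, 0.04]]
grip [[0.69172167 0.06635795 0.089     ]] [[0.69160314 0.06391866 0.089     ]]
pivot top [[0.60125848 0.05392791 0.06      ]]
```

Run:
```python
from h import *
m2=np.load("w2.npy",allow_pickle=True).item(); p=[.4881,.0737,1.3735]
im=cv2.imread("w2_raw.png"); x0,y0,s=205,80,4; im=cv2.resize(im[y0:y0+125,x0:x0+200],None,fx=s,fy=s,interpolation=cv2.INTER_CUBIC)
def line(l,col):
    l=np.array(l,float)/1e3; c,sn=np.cos(p[2]),np.sin(p[2])
    P=np.c_[p[0]+c*l[:,0]-sn*l[:,1],p[1]+sn*l[:,0]+c*l[:,1],l[:,2]]
    q=((w2px(m2,P)-[x0,y0]+.5)*s-.5).round().astype(int); cv2.polylines(im,[q.reshape(-1,1,2)],False,col,1)
line([[75,50,10],[-75,50,10],[-75,-166,10],[75,-166,10],[75,50,10]],(0,255,255))
line([[48,20,24],[12,20,24]],(0,0,255));line([[-22,20,24],[-58,20,24]],(0,0,255));line([[55,15,32],[55,-15,32]],(0,255,0))
line([[0,-120,10],[0,-120,64]],(255,0,255))
cv2.imwrite("pics/ov.png",im)
```

```text
(no output)
```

View pics/ov.png

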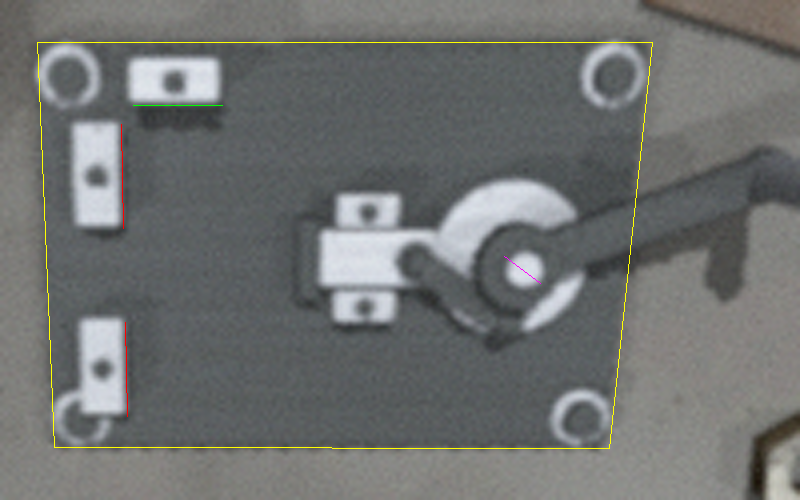

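The overlay fits everywhere within about a pixel, and the pad face sits at about jig y -42. Next: pick and place.

```bash
cat >> h.py <<'E'
J=np.array([.4881,.0737]); JY=1.3735
def j2w(x,y,z): c,s=np.cos(JY),np.sin(JY); return [J[0]+c*x-s*y,J[1]+s*x+c*y,z]
def w2j(P): c,s=np.cos(JY),np.sin(JY); d=np.array(P[:2])-J; return np.array([c*d[0]+s*d[1],-s*d[0]+c*d[1],P[2]])
def st(n): print(n,"t",round(get_time_s(),2),"jig",(w2j(get_eef_pos())*1e3).round(1),"F",np.round(get_contact_force(),1),"op",round(get_opening(),3),flush=True)
E
python3 - <<'E'
from h import *
g=[.6394,-.1292]
move_gripper(1.0)
move_pose([*g,.10],ori(.044)); print(servo_line([*g,.017],.1,contact_N=8)); st("at tube")
move_gripper(0.0,45); st("gripped")
servo_line([*g,.09],.12); st("lift")
move_pose(j2w(-.014,-.006,.09),ori(JY)); pause(.2); st("over nest")
m=camera_model("wrist"); im=snapshot("wrist"); save(im,"held"); cv2.imwrite("held_raw.png",im[:,:,::-1]); np.save("held",m,allow_pickle=True)
E
```

```text
False
at tube t 7.26 jig [-169.4 -188.9   17.8] F [0.1 0.3 0.2] op 0.999
gripped t 7.75 jig [-169.4 -188.7   17.8] F [-1.  -0.1  3.6] op 0.46
lift t 8.51 jig [-169.2 -187.4   89.1] F [-0.5  0.2 -4. ] op 0.459
over nest t 9.69 jig [-14.6  -7.   90.1] F [-0.1  0.1 -3. ] op 0.457
```

View pics/held.png

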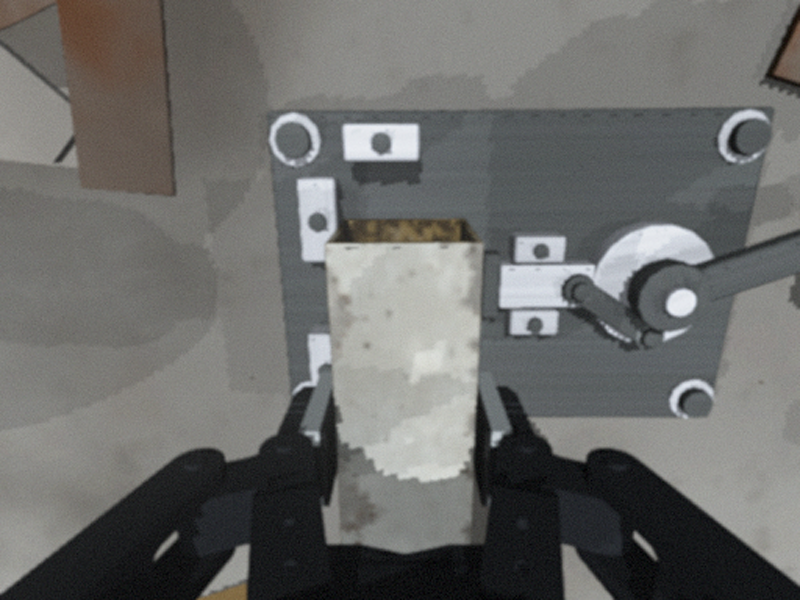

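The tube is held square, its front top edge at (327,243)–(481,243), and the nest is clear ahead. Next: lower and slide.

Run:
```python
from h import *
m=np.load("held.npy",allow_pickle=True).item()
for q in px2w(m,(np.array([[327,243],[481,243]])+.5)/1.5625-.5,.1123): print("front corner jig",(w2j(q)*1e3).round(1))
servo_line(j2w(-.014,-.006,.032),.1); st("above")
print(servo_line(j2w(-.014,-.006,.024),.015,contact_N=4)); st("floor")
e=w2j(get_eef_pos())
print(servo_line(j2w(.010,-.006,e[2]),.015,contact_N=6)); st("slid")
```

```text
front corner jig [ 39.   11.5 112.3]
front corner jig [ 39.  -27.2 112.3]
above t 10.47 jig [-14.   -6.4  32.3] F [ 0.   0.6 -3.5] op 0.459
True
floor t 10.88 jig [-13.9  -6.8  27.7] F [ 0.5 -0.5  5. ] op 0.456
True
slid t 11.94 jig [ 1.9 -6.3 27.7] F [-1.  -1.   3.3] op 0.462
```

Run:
```python
from h import *
e=w2j(get_eef_pos())
print(servo_line(j2w(.012,-.006,e[2]),.01,contact_N=9)); st("pushed")
pause(.1); st("settled")
move_gripper(.62); st("open")
p=get_eef_pos(); servo_line([*p[:2],.15],.15); 
h=w2j(get_eef_pos()); move_pose(j2w(-.05,-.03,.26),ori(JY)); pause(.2)
m=camera_model("wrist"); im=snapshot("wrist"); save(im,"placed"); np.save("placed",m,allow_pickle=True); st("up")
```

```text
True
pushed t 12.38 jig [ 1.8 -6.4 27.7] F [ 0.3 -1.4  2.7] op 0.46
settled t 12.47 jig [ 1.8 -6.4 27.7] F [-0.1 -1.3  3.6] op 0.458
open t 12.77 jig [ 1.6 -5.9 27.4] F [ 1.   0.8 -0.8] op 0.623
up t 14.55 jig [-49.7 -29.  258.1] F [ 0.9 -0.4  0.6] op 0.619
```

View pics/placed.png

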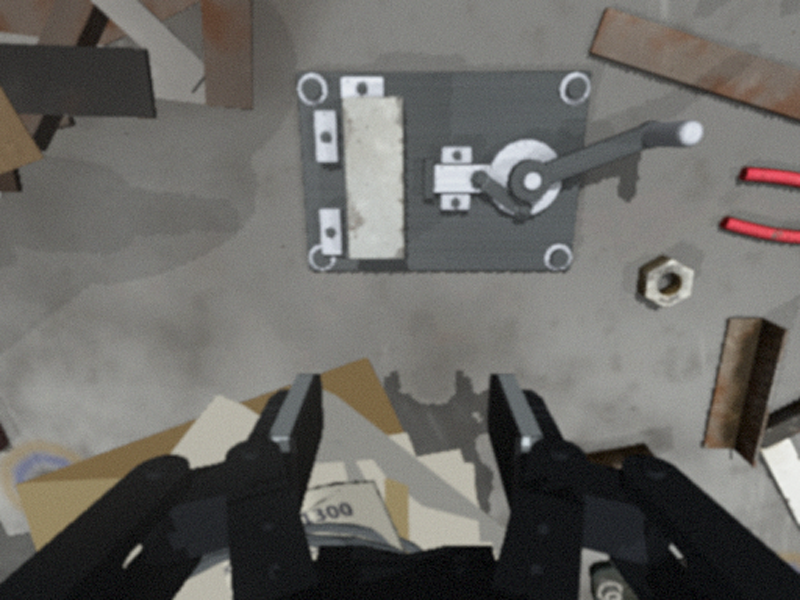

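The tube sits against the stop (its top edge meets the stop block at (362,97)), short of the fence and with the pad clear. Next: push the lever round with shut fingers, in small guarded steps.

```bash
cat > push.py <<'E'
from h import *
PV=np.array(j2w(0,-.120,0)[:2]); r=.088; Z=.048
def pose(phi,d): 
    u=np.array([np.cos(phi),np.sin(phi)]); n=np.array([-u[1],u[0]]); return [*(PV+r*u+d*n),Z],ori(phi+np.pi)
def ft(phi): f=get_contact_force(); return -np.sin(phi)*f[0]+np.cos(phi)*f[1]
E
python3 - <<'E'
from push import *
phi=.172; move_gripper(0.0)
p,o=pose(phi,.040); print(solve_ik(p,o),solve_ik(*pose(-1.68,.0225)))
move_pose([*p[:2],.14],o); servo_line(p,.12); pause(.1); base=ft(phi); st("beside"); print("base",base)
p,o=pose(phi,.0245); print(servo_line(p,.05,o,contact_N=8)); st("near")
pk=0
while phi>-1.75:
    phi-=.12 if phi>-.75 else .045
    p,o=pose(phi,.0225); c=servo_line(p,.06 if phi>-.75 else .03,o,contact_N=12)
    b=.0
    f=ft(phi); pk=max(pk,f); print(f"{phi:.3f} t{get_time_s():.2f} hit{int(c)} ft{f:.1f} r{np.hypot(*(np.array(get_eef_pos()[:2])-PV))*1e3:.0f}",np.round(get_contact_force(),1),flush=True)
    if c or f>14: print("STOP"); break
    if pk>5 and f<1.5: print("SNAP?"); break
E
```

```text
[ 0.03789244  0.55082577  1.45833422  0.          1.13243267 -1.70490389] [-1.91328400e-01  3.97600025e-01  1.67347205e+00 -4.44089210e-16
  1.07052058e+00 -8.21247264e-02]
beside t 17.68 jig [  69.3 -188.7   49.6] F [-0.1  0.4  0.4] op 0.0
base 0.4318329542184555
False
near t 18.14 jig [  54.1 -193.5   48.1] F [ 0.  -0.3 -0.6] op -0.002
0.052 t18.51 hit0 ft0.5 r91 [-1.1  0.4  0. ]
-0.068 t18.84 hit0 ft-0.6 r91 [-0.5 -0.6 -0.1]
-0.188 t19.18 hit0 ft-0.2 r91 [-0.7 -0.1 -0.5]
-0.308 t19.51 hit0 ft-0.4 r91 [ 0.3 -0.6 -0. ]
-0.428 t19.84 hit0 ft0.3 r91 [-0.1  0.4  0.2]
-0.548 t20.18 hit0 ft-0.1 r91 [-1.5  0.8  2.3]
-0.668 t20.51 hit0 ft-0.3 r91 [-0.3 -0.1  3.3]
-0.788 t21.02 hit0 ft-0.2 r91 [-1.8  1.5  4.6]
-0.833 t21.31 hit0 ft0.8 r91 [-0.6  1.9  3.6]
-0.878 t21.59 hit0 ft0.3 r91 [-0.8  1.4  3.8]
-0.923 t21.88 hit0 ft2.2 r91 [0.8 2.6 5. ]
-0.968 t22.16 hit0 ft3.8 r91 [3.  2.4 2.8]
-1.013 t22.44 hit0 ft5.5 r91 [4.2 3.7 2.9]
-1.058 t22.73 hit0 ft5.4 r91 [3.7 4.4 3.7]
-1.103 t23.01 hit0 ft5.7 r91 [4.5 3.8 3.8]
-1.148 t23.29 hit0 ft5.3 r91 [4.7 2.5 4.3]
-1.193 t23.57 hit0 ft5.7 r91 [4.7 3.4 4.4]
-1.238 t23.86 hit0 ft4.2 r91 [3.5 2.6 5.6]
-1.283 t24.14 hit0 ft2.6 r91 [2.3 1.4 6.4]
-1.328 t24.43 hit0 ft1.5 r91 [1.4 0.5 6.4]
-1.373 t24.71 hit0 ft-0.0 r91 [-0.  -0.   7.4]
SNAP?
```

The force rose to about 5.7 N, then fell to zero, which looks like the snap. I'll back off and look.

Run:
```python
from push import *
p,o=pose(-1.373,.05); servo_line(p,.08); st("off"); servo_line([*p[:2],.16],.15); st("up")
move_pose(j2w(-.05,-.03,.26),ori(JY)); pause(.2)
m=camera_model("wrist"); im=snapshot("wrist"); save(im,"clamped"); np.save("clamped",m,allow_pickle=True); st("view")
```

```text
off t 25.2 jig [ -61.9 -200.7   47.9] F [4.9 1.6 2.3] op 0.001
up t 26.1 jig [ -62.2 -198.8  158. ] F [ 0.  -0.  -1.2] op 0.001
view t 27.16 jig [-50.2 -30.4 258.9] F [ 0.2 -0.7  0.5] op -0.0
```

View pics/clamped.png

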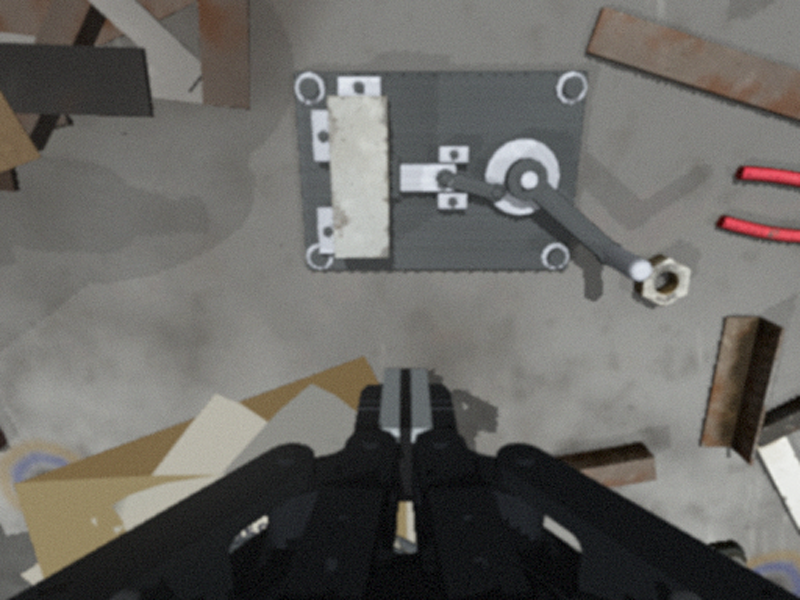

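Not clamped: the grip is at (640,270), so the lever sprang back part-way, and ft=0 was just dead centre. The tube has moved to the fence and is still at the stop. I'll push again, past centre this time, stopping on the hard-stop contact.

Run:
```python
from push import *
m=np.load("clamped.npy",allow_pickle=True).item()
g=px2w(m,[(np.array([640,270])+.5)/1.5625-.5],.089)[0][:2]-PV; phi=np.arctan2(g[1],g[0]); print("lever",phi,np.hypot(*g))
assert -1.2<phi<-.2
p,o=pose(phi,.042); move_pose([*p[:2],.13],o); servo_line(p,.12); st("beside")
while phi>-1.62:
    fine=phi<-1.28
    phi-=.03 if fine else .1
    p,o=pose(phi,.0225); c=servo_line(p,.025 if fine else .05,o,contact_N=8 if fine else 12)
    f=ft(phi); print(f"{phi:.3f} t{get_time_s():.2f} hit{int(c)} ft{f:.1f}",np.round(get_contact_force(),1),flush=True)
    if c or (fine and f>7) or f>14: print("STOP"); break
    if phi<-1.52 and abs(f)<1: break
m=camera_model("scene"); im=snapshot("scene")[130:280,175:375]; save(im,"mid")
```

```text
lever -0.8822574678970871 0.08486902766240526
beside t 28.9 jig [ -23.  -215.4   49. ] F [0.5 0.4 0.3] op -0.0
-0.982 t29.62 hit0 ft2.8 [2.1 1.8 3. ]
-1.082 t29.95 hit0 ft5.8 [4.9 3.  4.5]
-1.182 t30.28 hit0 ft4.5 [4.2 1.5 3.5]
-1.282 t30.62 hit0 ft3.4 [ 3.9 -0.9  5.7]
-1.312 t30.88 hit0 ft2.2 [2.1 0.4 6. ]
-1.342 t31.13 hit0 ft2.0 [ 2.4 -1.5  5.9]
-1.372 t31.39 hit0 ft0.4 [ 0.9 -2.1  7.6]
-1.402 t31.65 hit0 ft-1.1 [-0.8 -1.9  7.2]
-1.432 t31.91 hit0 ft-0.2 [-0.2 -0.4 -0.5]
-1.462 t32.17 hit0 ft0.4 [ 0.4  0.1 -0.9]
-1.492 t32.42 hit0 ft2.2 [2.2 0.8 1.1]
-1.522 t32.68 hit0 ft4.3 [4.3 0.9 1.8]
-1.552 t32.89 hit1 ft3.6 [3.6 0.7 1.5]
STOP
```

View pics/mid.png

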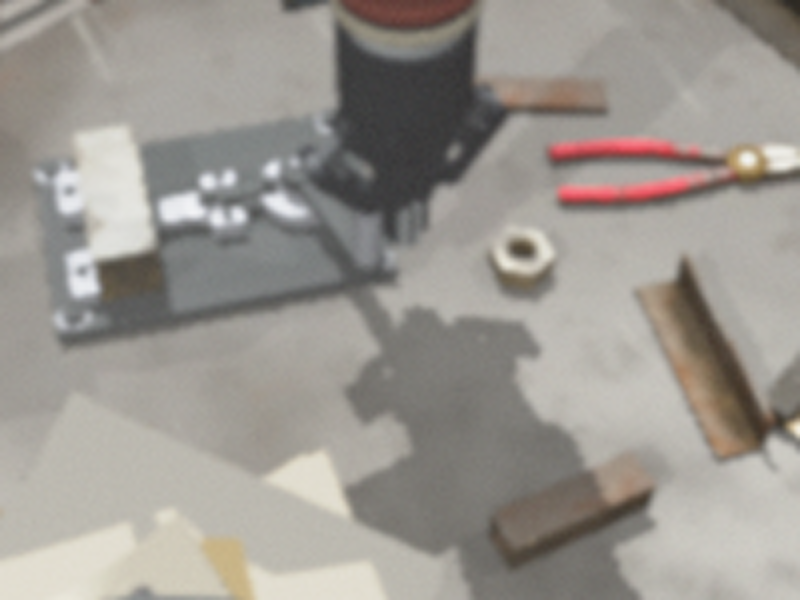

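The snap came at about -1.41: ft went negative, then all the load vanished, then the stop was felt. Retreat and verify.

Run:
```python
from push import *
p,o=pose(-1.55,.05); servo_line(p,.08); st("off"); servo_line([*p[:2],.16],.15)
move_pose(j2w(-.05,-.03,.26),ori(JY)); pause(.3)
m=camera_model("wrist"); im=snapshot("wrist"); save(im,"final"); np.save("final",m,allow_pickle=True); st("view")
for t in ("lever_grip","work_tube"):print(t,[(np.array(d["box"])*[800,600,800,600]).round().tolist() for d in spot_in("wrist",t)[:1]])
```

```text
off t 33.4 jig [ -75.2 -186.9   47.1] F [-0.   0.2 -0.1] op -0.001
view t 35.42 jig [-50.2 -30.2 259.1] F [ 0.  -0.  -0.3] op -0.003
lever_grip [[505.0, 153.0, 76.0, 174.0]]
work_tube [[326.0, 95.0, 68.0, 162.0]]
```

View pics/final.png

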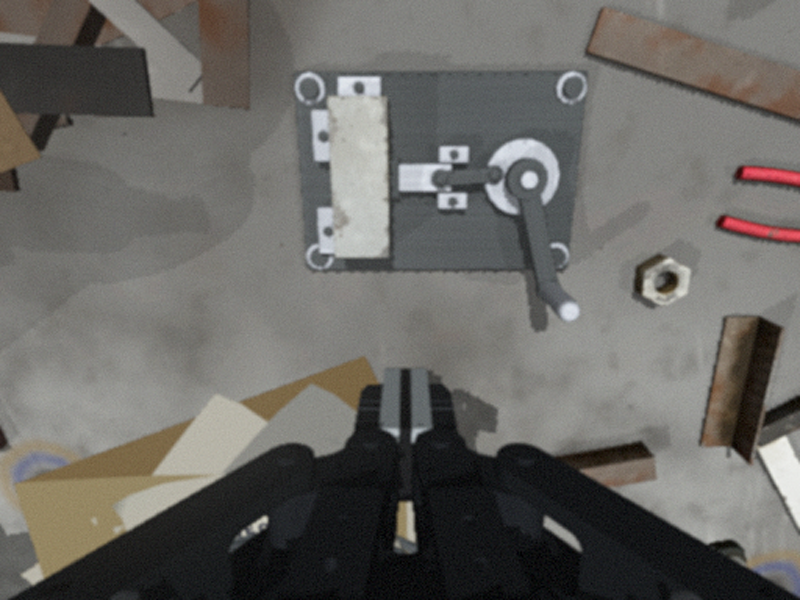

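The lever stays closed, with its grip at (568,310). The tube is on the fence and at the stop, and the bystanders haven't moved. I'll check the numbers and hand in.

Run:
```python
from push import *
m=np.load("final.npy",allow_pickle=True).item(); W=lambda u:(np.array(u,float)+.5)/1.5625-.5
q=px2w(m,W([[329,97],[386,97],[389,257],[333,258]]),.05); j=np.array([w2j(a) for a in q])*1e3; print(j.round(1).tolist(),"centre",j.mean(0).round(1))
g=px2w(m,[W([568,310])],.089)[0][:2]-PV; print("lever",np.arctan2(g[1],g[0]))
sign_off(); print(get_time_s())
```

```text
[[54.9, 19.7, 50.0], [55.0, -18.3, 50.0], [-54.1, -19.2, 50.0], [-54.9, 22.2, 50.0]] centre [ 0.2  1.1 50. ]
lever -1.5108514622906235
the job is handed in; nothing more can be done
the job is handed in; nothing more can be done
```

The tube is clamped in the nest and the job is handed in, at about 35 s on the robot's clock; `sign_off` gives no verdict.

**Placing:** I gripped the tube by its top half, laid it in the nest and slid it to the end stop. Both pushes were guarded, set to stop at force changes of 6 N and 9 N.

**Clamping:** It took two pushes on the lever. On the first, I took the force falling to zero for the snap, but that was just dead centre. The lever sprang part-way back when I let go. On the second I went past centre. The force turned negative, the load vanished, and I felt the lever's stop with at most about 8 N. Peak force in the stiff part was about 6 N.

**Last checks:**
- **Lever:** it stayed closed with the robot clear, about 0.26 rad from jig -x, which is inside the given 0.3 rad.
- **Tube:** by camera its centre is at jig (0.2, 1.1) mm. Its long edges measured within about 0.02 rad of the nest axis, and its end is at the stop.
- **Clamp force:** I could not measure the force on the fence directly. I inferred it from the snap and from the lever staying shut.
- **Bystanders:** the nut, angle iron and small tube look unmoved in the pictures; I did not measure them.
- **Unexplained:** the tool read an upward force of up to about 7.6 N while pushing the lever. It disappeared at the snap.

I viewed 9 pictures.

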